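# Hold the sample safe unlocked with its key

### The job

Pluck the flat-headed key out of the pocket tray and push it fully home into the lock on top of the grey sample safe, wiggling it past the sticky pins if it hangs. Turn it a quarter turn clockwise (seen from above) to its stop and finish still gripping the key and holding it turned, because the latch springs back if you let go. Leave the round-headed key, the two vials and the jar where they are.

Things in the scene. Friction and masses are not known exactly. Their poses are not given: they have to be found in the camera images.
- key: Flat-headed key standing upright in a tray pocket. Black flat head 26 mm wide (its x), 10 mm thick (its y), from 4 to 42 mm above the origin. Under it a steel flange, 28 mm across, 4 mm thick, that rests on the tray's top; origin: centre of the flange's underside, on the key's axis; z points up to the head. Half a turn about z gives the same key. Yaw varies. About 50 g.
- tray: White fixed pocket tray, 150 x 150 x 48 mm; origin at the centre of its underside, z up. Four round pockets of 20 mm, 42 mm deep, at x, y = +-37.5 mm; the flat-headed key, the round-headed key and the two vials stand in them, which in which varies.
- lock (a point): Centre of the keyhole mouth in the lock face (56 mm square steel plate on the safe's top), 120 mm above the bench. Slot along this point's x, 18.5 x 7.5 mm, bevelled 2 mm more; z points up. The key goes in straight down, its x along the slot, either way round. Home = flange on the lock face, key origin at this point; only then is the bit below the 8 mm plate and free to turn.
- lock_plug (a joint): Angle of the plug inside the lock that the key turns: 0 is locked (slots in line), grows clockwise seen from above, stop at 1.6 rad. A spring returns it to 0 when let go (0.02 N m at 0, 0.08 N m at the stop). The key has about 0.1 rad of play in it, so the plug lags the key by that much.
- round_key: The wrong key, a bystander: cylindrical black head 26 mm across and 34 mm tall on the same 28 mm flange, with a thick round steel shank. In another pocket of the tray. Origin at the centre of the flange's underside.
- vial1: Bystander: glass vial 19 mm across and 66 mm tall with a white cap 22 mm across, standing in a pocket of the tray. Origin at the centre of its underside.
- vial2: Bystander: a second, identical vial in another pocket. Origin at the centre of its underside.
- jar: Bystander: lidded sample jar 60 mm across and 75 mm tall, standing on the bench beyond the tray and the safe. Origin at the centre of its underside.
- key_tip (a point): Tip of the flat-headed key, on its axis 38 mm below its origin, axes as the key's. The steel blade below the flange: a round neck of 6 mm down to 10 mm below the origin, then the flat bit, 16 mm wide (key's x) and 5 mm thick (y) down to 28 mm, then a V narrowing along x to about 4 mm at the tip.
- safe: Fixed grey steel sample safe, 180 x 160 x 120 mm, origin at the centre of its underside, axes as lock's, which is above it. Inside the lock, from about 18 to 5 mm short of home, two spring-loaded sticky pins in the slot's ends resist the key with about 5 to 15 N; small yaw wiggles (about 0.07 rad) while pushing help it past.
There are look-alikes about, which are no part of the job. What is shaped like the key but purple is not meant.

How it is judged:
On the way, in this order (a step that is already met when the one before it is completed fails the run):
1. the flat-headed key is lifted clear of the tray in the fingers (z of key in the frame of tray above 0.075 m and contact force between the fingers and key above 1 N), for 0.1 s.
2. the key is fully home in the lock, not yet turned (z of key in the frame of lock below 0.003 m and horizontal distance between key and lock below 0.005 m and angle between key's own z axis and vertical below 0.12 rad and value of joint lock_plug below 0.6 rad), for 0.05 s.
At the end, for the whole second after the job is handed in: For the whole last second the plug is held turned by more than 1.3 rad and steady (below 0.2 rad/s), the key's origin is within 5 mm of the keyhole's centre and less than 4 mm above the lock face, the key is upright within 0.15 rad, and the fingers are still on the key (more than 1 N) (value of joint lock_plug above 1.3 rad and velocity of joint lock_plug between -0.2 and 0.2 rad/s and z of key in the frame of lock below 0.004 m and horizontal distance between key and lock below 0.005 m and angle between key's own z axis and vertical below 0.15 rad and contact force between the fingers and key above 1 N); the arm keeps its last pose, push and grip.
It fails at once if the round-headed key is disturbed (distance of round_key from where it was at the start of the episode above 0.02 m).
It fails at once if vial 1 is disturbed (distance of vial1 from where it was at the start of the episode above 0.02 m).
It fails at once if vial 2 is disturbed (distance of vial2 from where it was at the start of the episode above 0.02 m).
It fails at once if the jar is disturbed (distance of jar from where it was at the start of the episode above 0.03 m).
It also fails if it takes over 48 s, if anything falls off the work surface, if the arm or the gripper's body presses on something with over 40 N, if the wrist force passes 120 N, or if a joint passes its speed limit or range.

### The arm

A 7-joint arm with a two-finger parallel gripper is mounted at the origin on the work surface. World frame = base frame: x ahead of the robot, y to its left, z up, the work surface at z = 0. Lengths are in m, angles in rad, forces in N, time in s.
With the tool pointing down it reaches from about 0.4 to 0.85 m from the base axis. Payload 10.4 kg.
Tool frame: the origin (TCP) lies midway between the tips of the shut fingers; the grasp point (between the pads) lies 19 mm behind it; z points along the fingers, y is the line along which they close (so a half turn about z gives the same grasp; the last joint's range is limited). The gripper opens to 87 mm and grips with 3 to 60 N. Pads are 19 mm wide; open, the fingers measure 117 mm over their backs; the gripper's body (75 mm by 190 mm) begins 51 mm behind the grasp point.
Start: joints at [1.292, 0.332, -0.065, 1.46, 0.022, 1.35, -0.088], TCP at [0.158, -0.605, 0.223] pointing down, gripper open.
Joint ranges: [-2.6, 2.6], [-0.5, 2.12], [-1.47, 1.34], [0.16, 2.42], [-1.27, 4.41], [0.06, 2.06], [-2.6, 2.6]. Speed limits (rad/s): [2.22, 2.22, 2.79, 2.79, 3.14, 3.14, 3.14].

### API

Orientations are given as a unit quaternion [x, y, z, w].
In Python, from bench import r gives the robot as it stands.
- The arm moves only by the tool carry_out, never from a script. Its argument "steps" is a list that holds one entry, the list of rows, each a list of 6 numbers: the shift along the tool's x, y, z in cm, then the turn, a rotation vector about the tool's x, y, z in rad. In form: [[[dx, dy, dz, wx, wy, wz], ...]]. A call has 1 to 20 rows; each row is the pose to reach, as a shift and turn from the pose commanded when the call began, along the tool's axes at that moment; what a row does not reach only later rows make up. A row lasts 1/12 s, in which the tool goes at most 41.7 mm and 7.16 degrees, less where a joint would pass 70% of its speed; a pose out of reach is approached as far as the arm can. A call with a gripper value outside its range is refused whole. "hand" is the closure, from -1 (fully open) to 1 (shut), set as the call begins (left out, the last holds). The fingers move at their own pace and stop on an object; "squeeze" is the grip in N (left out, the last holds). Time passes only in rows, so rows that repeat a pose let the fingers close. It gives the time, the measured TCP pose, the force, the opening and the grip force at its end, in the units of the state.
- r.read_state(): the state, without advancing time (a new reading comes with each control period).
- r.camera(name): name is "side" or "top" or "wrist"; returns the picture (384x512x3 uint8, red, green, blue); there is no depth.
- r.camera_params(name): a dict with "fx", "fy", "cx", "cy" (pixels), "view" (4x4, takes a point from world to camera coordinates). Camera axes: x right, y up, looking along -z (the intrinsics and any distortion apply to the point x, -y, -z); pixel columns grow to the right and rows downward; lengths in m; the calibration is good to about 2 mm. The wrist camera is an equidistant fisheye: a pixel r from the principal point sees the ray r / f radians off the axis. A picture is of the moment at which its call begins: read the wrist's pose just before it. camera_params takes no time and is no camera call; for the wrist camera it gives the pose at the moment of the call.
- r.close_job(): hands the job in; it is judged then, once.
The state is a dict: "time": time; "joint_positions": joint angles; "joint_vel": joint speeds; "joint_torque": joint torques, N m; "ee_pos": TCP position; "eef_rot": TCP orientation; "ft_force": force on the tool from outside, world axes, zero at the start; "torque": the same for the moment, N m; "width": finger opening in m; "grip_force": force on a finger pad.
Only numpy, scipy, OpenCV 4.12 (cv2) and the standard library are available. Lean on these libraries where they do the work, as an engineer would, in place of code of your own. Each camera call takes 0.05 s, during which the arm holds its last target. There are 200 camera calls.

## Working session

There is one attempt and no reset: what is moved stays moved. The work goes in short steps, Python scripts to look and compute and a tool call to move; the robot and the scene stay as the last step left them, time stands still between calls to the robot, and variables do not carry over. Pictures are saved under pics/ and viewed, at most 10 in all, crops included, and the job is handed in when it is done.

Besides the shell and the picture viewer there is one more tool, called after ">>>" by a JSON object that holds its "method" and its "body". carry_out: Moves the arm, as the interface text tells. Its arguments: {"type":"object","properties":{"steps":{"type":"array","items":{"type":"array","items":{"type":"array","items":{"type":"number"}}}},"hand":{"type":"number"},"squeeze":{"type":"number"}},"required":["steps"]}

```bash
mkdir -p pics; ls
python3 - <<'E'
from bench import r
import cv2,numpy as np
s=r.read_state();print(s)
ims=[r.camera(n)[:,:,::-1] for n in("top","side","wrist")]
for n,i in zip(("top","side","wrist"),ims): cv2.imwrite(f"pics/{n}0.png",i)
a=cv2.resize(np.hstack(ims[:2]),(800,300));cv2.imwrite("pics/both.png",a)
for n in("top","side","wrist"):print(n,r.camera_params(n))
E
```

```text
pics
{'time': 0.0, 'joint_positions': array([ 1.29242547,  0.33286003, -0.0647275 ,  1.46097501,  0.021601  ,
        1.34985962, -0.08853567]), 'joint_vel': array([ 0.00182736, -0.00050629, -0.00155121,  0.00082211, -0.00133266,
        0.00286285, -0.00201173]), 'joint_torque': array([-8.67384115e-04, -6.23263764e+01,  2.37506378e-02, -3.89886940e+01,
       -6.13763882e-02,  3.99234553e-02,  1.64228986e-04]), 'ee_pos': array([ 0.158031  , -0.60428801,  0.2217453 ]), 'eef_rot': array([ 9.91832771e-01,  1.27543168e-01, -1.18020085e-04, -6.93161514e-04]), 'ft_force': array([ 0.02973735,  0.49894062, -0.55548171]), 'torque': array([-0.03935627, -0.04536746, -0.00322517]), 'grip_force': 0.0, 'width': 0.0871171767826173}
top {'fx': 347.77616730379555, 'fy': 347.77616730379555, 'cx': 253.74731726495463, 'cy': 193.20185080575712, 'view': array([[-0.02248358, -0.99947134, -0.02348463, -0.06076075],
       [ 0.99793048, -0.02385203,  0.05971465, -0.56745886],
       [-0.06024324, -0.02209343,  0.99793919, -0.89059168],
       [ 0.        ,  0.        ,  0.        ,  1.        ]])}
side {'fx': 478.4806992554792, 'fy': 478.4806992554792, 'cx': 268.1164914680296, 'cy': 187.71205255114762, 'view': array([[ 0.91442695, -0.40456447, -0.01228602, -0.5412476 ],
       [ 0.29119621,  0.63649435,  0.71419865, -0.18269865],
       [-0.28111941, -0.65666013,  0.69983523, -0.93369651],
       [ 0.        ,  0.        ,  0.        ,  1.        ]])}
wrist {'fx': 297.3186396354542, 'fy': 297.3186396354542, 'cx': 255.69784811024692, 'cy': 190.24840099509044, 'view': array([[ 2.54448737e-01, -9.67085948e-01, -7.80805135e-04,
        -6.24443377e-01],
       [ 9.26677358e-01,  2.44047674e-01, -2.85849275e-01,
         3.47510561e-02],
       [ 2.76631370e-01,  7.20104326e-02,  9.58274273e-01,
        -3.91525075e-01],
       [ 0.00000000e+00,  0.00000000e+00,  0.00000000e+00,
         1.00000000e+00]])}
```

View pics/both.png

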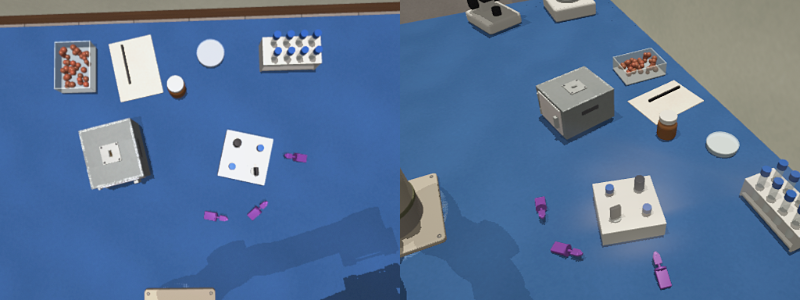

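View pics/top0.png

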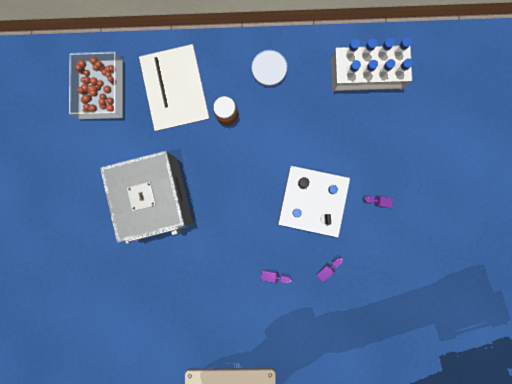

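```bash
cat > h.py <<'E'
import numpy as np,cv2
def ray(P,uv,fish=False):
    V=P['view'];R=V[:3,:3];t=V[:3,3]
    x=(uv[0]-P['cx'])/P['fx'];y=(uv[1]-P['cy'])/P['fy']
    if fish:
        th=np.hypot(x,y);k=np.sin(th)/th if th>1e-9 else 1
        d=np.array([x*k,-y*k,-np.cos(th)])
    else: d=np.array([x,-y,-1.])
    return -R.T@t,R.T@d
def plane(P,uv,z,fish=False):
    o,d=ray(P,uv,fish);return o+d*(z-o[2])/d[2]
def proj(P,X,fish=False):
    p=P['view'][:3,:3]@np.asarray(X)+P['view'][:3,3];x,y,z=p[0],-p[1],-p[2]
    if fish:
        q=np.hypot(x,y);th=np.arctan2(q,z);return np.array([P['cx']+P['fx']*th*x/q,P['cy']+P['fy']*th*y/q])
    return np.array([P['cx']+P['fx']*x/z,P['cy']+P['fy']*y/z])
def rects(m,amin=50):
    return [(cv2.contourArea(c),cv2.minAreaRect(c)) for c in cv2.findContours(m.astype(np.uint8)*255,cv2.RETR_EXTERNAL,cv2.CHAIN_APPROX_NONE)[0] if cv2.contourArea(c)>amin]
E
python3 - <<'E'
from bench import r
from h import *
P=r.camera_params("top");im=cv2.imread("pics/top0.png").astype(int)
v=im.max(2);s=v-im.min(2)
def show(m,z,name,a):
    for A,q in rects(m,a):
        c=plane(P,q[0],z);b=cv2.boxPoints(q);w=[plane(P,p,z)[:2] for p in b]
        print(name,A,np.round(q[0],1),c.round(4),[round(float(np.degrees(np.arctan2(*(w[i+1]-w[i])[::-1]))),1) for i in(0,1)],[round(float(np.linalg.norm(w[i+1]-w[i])),4) for i in(0,1)])
m=np.zeros(v.shape,bool);m[150:250,265:365]=1
show(m&(v>190)&(s<40),.048,'tray',500)
show(m&(v<75)&(s<30),.09,'dark',8)
m[:]=0;m[175:215,120:165]=1
show(m&(v>195),.12,'plate',50)
show(m&(v<90),.12,'slot',3)
i=cv2.imread("pics/top0.png");j=cv2.imread("pics/side0.png");
f=lambda a:cv2.resize(a,(400,300),interpolation=2)
cv2.imwrite("pics/crop.png",np.vstack([np.hstack([f(i[164:239,265:365]),f(j[210:315,240:380])]),np.hstack([f(i[166:226,100:180]),f(j[85:175,170:290])])]))
E
```

```text
tray 3548.5 [313.8 201.1] [ 0.5407 -0.2244  0.048 ] [-12.9, -102.9] [0.1524, 0.152]
dark 15.5 [327.5 218.9] [ 0.4962 -0.2491  0.09  ] [-80.0, -170.7] [0.0107, 0.0204]
plate 490.5 [140.4 195.9] [0.5596 0.1876 0.12  ] [-77.4, -166.2] [0.0561, 0.0568]
```

View pics/crop.png

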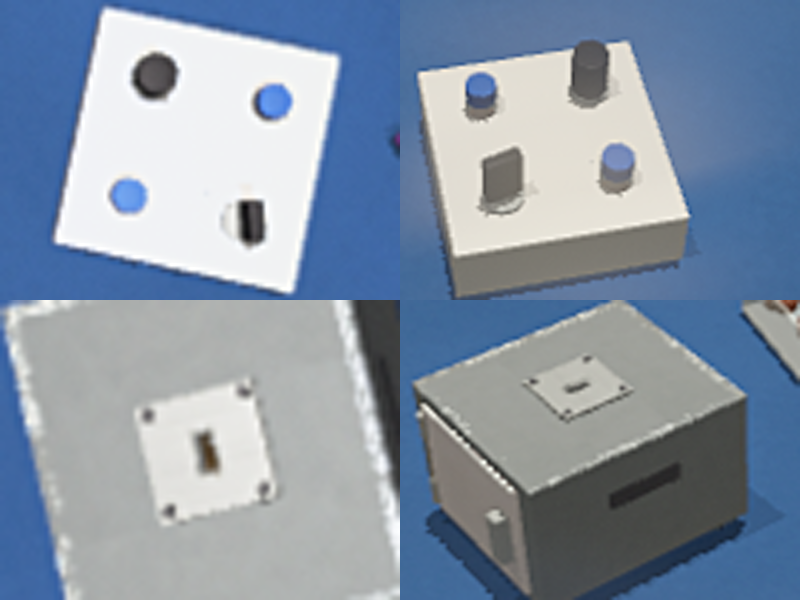

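The key meant is the flat black head at top (327,219). It is rectangular on a steel flange. (304,183) is the round cylindrical head, (333,189) and (297,213) are blue-topped vials, and the purple look-alikes at (378,201), (276,277) and (330,268) are ruled out. The crop confirms this. The lock plate is at (140,196), with its slot roughly along world x at +13°.

I will grasp with tool x reversed (yaw about 189°), so that the final clockwise turn ends near the middle of joint 7's range.

```bash
cat >> h.py <<'E'
from scipy.spatial.transform import Rotation as Ro
def target(yaw):
    c,s=np.cos(np.radians(yaw)),np.sin(np.radians(yaw))
    return Ro.from_matrix(np.array([[c,s,0],[s,-c,0],[0,0,-1.]]))
def delta(s,xyz,yaw):
    R=Ro.from_quat(s['eef_rot'])
    print('d cm',(R.inv().apply(np.asarray(xyz)-s['ee_pos'])*100).round(2),'rv',(R.inv()*target(yaw)).as_rotvec().round(4))
E
python3 - <<'E'
from bench import r
from h import *
s=r.read_state()
delta(s,[.4955,-.2505,.19],189);delta(s,[.4955,-.2505,.19],100)
E
```

```text
d cm [ 41.6  -25.7    3.22] rv [-1.0000e-04 -1.6000e-03 -3.0429e+00]
d cm [ 41.6  -25.7    3.22] rv [-9.0000e-04 -7.0000e-04 -1.4896e+00]
```

>>> {"method": "carry_out", "body": {"steps": [[[3.5,-2.1,0.3,0,0,-0.12],[7,-4.3,0.6,0,0,-0.24],[10.5,-6.4,0.8,0,0,-0.36],[14,-8.6,1.1,0,0,-0.48],[17.5,-10.7,1.4,0,0,-0.6],[21,-12.9,1.6,0,0,-0.72],[24.5,-15,1.9,0,0,-0.84],[28,-17.2,2.2,0,0,-0.96],[31.5,-19.3,2.5,0,0,-1.08],[35,-21.5,2.8,0,0,-1.2],[38.5,-23.6,3,0,0,-1.32],[41.6,-25.7,3.2,0,0,-1.44],[41.6,-25.7,3.2,0,0,-1.49],[41.6,-25.7,3.2,0,0,-1.49]]], "hand": 0}}

```text
time: 1.32
ee_pos: [0.4968, -0.2483, 0.1902]
eef_rot: [0.64, 0.769, 0.0, -0.0]
ft_force: [-0.4, -0.4, -0.2]
width: 0.0434
grip_force: 0.0
```

>>> {"method": "carry_out", "body": {"steps": [[[0,0,0,0,0,-0.12],[0,0,0,0,0,-0.24],[0,0,0,0,0,-0.36],[0,0,0,0,0,-0.48],[0,0,0,0,0,-0.6],[0,0,0,0,0,-0.72],[0,0,0,0,0,-0.84],[0,0,0,0,0,-0.96],[0,0,0,0,0,-1.08],[0,0,0,0,0,-1.2],[0,0,0,0,0,-1.32],[0,0,0,0,0,-1.44],[0,0,0,0,0,-1.55],[0,0,0,0,0,-1.55]]]}}

```text
time: 2.48
ee_pos: [0.4947, -0.2523, 0.1903]
eef_rot: [-0.077, 0.997, -0.0, -0.0]
ft_force: [0.4, 0.0, 0.5]
width: 0.0437
grip_force: 0.0
```

Run:
```python
from bench import r
from h import *
s=r.read_state();print(s['time'],s['joint_positions'].round(3),s['ee_pos'],s['width'])
P=r.camera_params("wrist");im=r.camera("wrist")[:,:,::-1];cv2.imwrite("pics/w1.png",im)
print(proj(P,[.4955,-.2505,.09],1),proj(P,[.5596,.1876,.12],1))
delta(s,[.4955,-.2505,.19],189)
np.save("w1.npy",P,allow_pickle=True)
```

```text
2.4833 [ 1.01   0.279 -0.728  1.662  0.193  1.275  1.971] [ 0.49466268 -0.25225952  0.19033678] 0.0437127727231153
[257.03467874 190.67419954] [540.14619652 280.94043248]
d cm [-0.11  0.16  0.03] rv [-0.0004 -0.0007 -0.002 ]
```

View pics/w1.png

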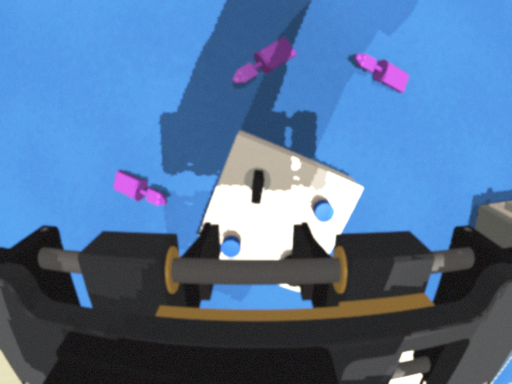

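The wrist picture shows the black flat head at (257,186) on the white tray, with vials at (231,246) and (323,210) and the fingers at the bottom. Next I measure the head's top edge and yaw from this view.

Run:
```python
from h import *
P=np.load("w1.npy",allow_pickle=True).item();im=cv2.imread("pics/w1.png").astype(int)
v=im.max(2)
print(v[164:206:2,246:270])
m=np.zeros(v.shape,bool);m[160:210,243:273]=1
for A,q in rects(m&(v<90),20):
    print(A,q)
    for z in(.09,.071,.052):
        w=[plane(P,p,z,1)[:2].round(4) for p in cv2.boxPoints(q)];print(z,plane(P,q[0],z,1).round(4),w)
print('cam',-P['view'][:3,:3].T@P['view'][:3,3])
for y in(0,9,18):
  c,s=np.cos(np.radians(y)),np.sin(np.radians(y))
  for z in(.09,.052): print(y,z,[proj(P,[.4955+c*a*.013-s*b*.005,-.2505+s*a*.013+c*b*.005,z],1).round(1).tolist() for a in(-1,1) for b in(-1,1)])
```

```text
[[192 192 193 192 190 192 190 192 192 192 190 193 193 191 191 192 191 190
  193 189 193 192 191 189]
 [190 191 189 193 190 190 187 187 186 181 182 180 182 187 186 185 188 189
  191 190 190 191 192 190]
 [190 189 188 187 177 173 166 155 149 138 136 138 140 144 149 155 161 174
  179 184 189 191 190 191]
 [187 179 170 154 148 144 140 131 103  78  65  65  74  77  82  90 104 127
  140 159 175 184 187 191]
 [172 157 146 143 143 144 135 114  79  43  37  30  26  31  31  34  57  96
  122 141 147 162 172 183]
 [153 148 143 143 145 145 130 103  61  32  31  26  27  27  27  26  46  82
  120 136 147 148 155 169]
 [149 144 145 144 145 142 131  97  58  29  34  27  32  29  28  26  38  78
  116 138 149 146 148 162]
 [147 145 142 144 146 140 121  82  49  31  31  33  31  24  33  27  36  64
  105 133 142 143 146 153]
 [147 145 144 141 145 138 106  65  43  29  35  32  39  34  31  31  37  62
   99 132 145 144 148 149]
 [143 140 142 142 140 129  97  58  36  31  33  37  38  33  36  31  43  72
  113 136 145 147 143 154]
 [156 145 145 144 140 128  90  53  31  31  31  29  33  25  41  25  46  84
  120 139 145 14
[... 1265 characters left out ...]
array([ 0.4795, -0.2471]), array([ 0.5119, -0.2418]), array([ 0.5136, -0.2527])]
0.052 [ 0.5016 -0.2489  0.052 ] [array([ 0.4854, -0.2572]), array([ 0.4836, -0.246 ]), array([ 0.5182, -0.2403]), array([ 0.52  , -0.2519])]
cam [ 0.41796033 -0.26382974  0.35307541]
0 0.09 [[253.9, 176.4], [264.7, 178.0], [249.6, 203.0], [260.1, 204.6]]
0 0.052 [[254.1, 167.5], [263.6, 169.0], [250.3, 191.3], [259.6, 192.7]]
9 0.09 [[251.6, 177.0], [262.5, 177.0], [251.7, 204.0], [262.4, 204.0]]
9 0.052 [[252.1, 168.1], [261.7, 168.1], [252.2, 192.2], [261.6, 192.2]]
18 0.09 [[249.4, 178.0], [260.2, 176.3], [253.9, 204.6], [264.5, 203.0]]
18 0.052 [[250.2, 169.0], [259.7, 167.5], [254.1, 192.7], [263.5, 191.3]]
```

>>> {"method": "carry_out", "body": {"steps": [[[-0.1,0.16,3,0,0,0.087],[-0.1,0.16,6,0,0,0.087],[-0.1,0.16,9,0,0,0.087],[-0.1,0.16,11,0,0,0.087],[-0.1,0.16,12.5,0,0,0.087],[-0.1,0.16,13.3,0,0,0.087],[-0.1,0.16,13.3,0,0,0.087],[-0.1,0.16,13.3,0,0,0.087]]]}}

```text
time: 3.2
ee_pos: [0.4964, -0.2494, 0.058]
eef_rot: [-0.032, 0.999, -0.0, 0.0]
ft_force: [0.4, 0.4, 0.4]
width: 0.0433
grip_force: 0.0
```

>>> {"method": "carry_out", "body": {"steps": [[[0,0,0,0,0,0],[0,0,0,0,0,0],[0,0,0,0,0,0],[0,0,0,0,0,0],[0,0,0,0,0,0],[0,0,0,0,0,0]]], "hand": 1, "squeeze": 40}}

```text
time: 3.7
ee_pos: [0.4964, -0.2492, 0.0577]
eef_rot: [-0.034, 0.999, -0.0, 0.0]
ft_force: [0.8, 0.8, 0.1]
width: 0.0116
grip_force: 0.2
```

Run:
```python
from bench import r
from h import *
s=r.read_state();print(s['time'],s['joint_positions'].round(3),s['ee_pos'],s['width'],s['grip_force'],s['ft_force'])
a=r.camera("wrist")[:,:,::-1];b=r.camera("side")[:,:,::-1]
f=lambda a:cv2.resize(a,(400,300),interpolation=2)
cv2.imwrite("pics/g1.png",np.hstack([f(a),f(b[210:315,220:360])]))
```

```text
3.7 [ 0.948  0.419 -0.675  1.798  0.302  1.029  1.796] [ 0.49640612 -0.24915413  0.0577459 ] 0.011648867309413106 0.16630866343303463 [0.79010092 0.7534208  0.06677012]
```

View pics/g1.png

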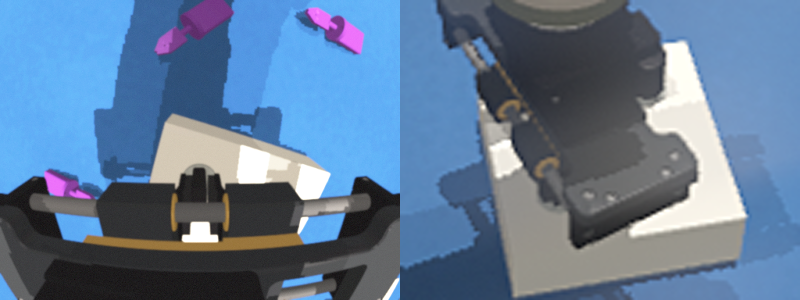

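The fingers straddle the head at (197,185) in the left half and are still closing.

>>> {"method": "carry_out", "body": {"steps": [[[0,0,0,0,0,0],[0,0,0,0,0,0],[0,0,0,0,0,0],[0,0,0,0,0,0]]]}}

```text
time: 4.13
ee_pos: [0.4964, -0.2492, 0.0578]
eef_rot: [-0.034, 0.999, -0.0, 0.0]
ft_force: [-0.1, 0.4, 3.4]
width: 0.0096
grip_force: 40.0
```

>>> {"method": "carry_out", "body": {"steps": [[[0,0,-1,0,0,0],[0,0,-3,0,0,0],[0,0,-6,0,0,0],[0,0,-9,0,0,0],[0,0,-12,0,0,0],[0,0,-14,0,0,0],[0,0,-14,0,0,0],[0,0,-14,0,0,0]]]}}

```text
time: 4.8
ee_pos: [0.4968, -0.2491, 0.1987]
eef_rot: [-0.034, 0.999, -0.001, 0.001]
ft_force: [0.5, 1.2, -1.5]
width: 0.0096
grip_force: 40.0
```

Run:
```python
from bench import r
from h import *
s=r.read_state();print(s['time'],s['joint_positions'].round(3),s['ee_pos'],s['width'],s['grip_force'],s['ft_force'])
b=r.camera("side")[:,:,::-1]
P=r.camera_params("side");u=proj(P,s['ee_pos']-[0,0,.02]).astype(int);print(u)
cv2.imwrite("pics/g2.png",cv2.resize(b[u[1]-50:u[1]+55,u[0]-70:u[0]+70],(600,450),interpolation=2))
delta(s,[.5596,.1876,.200],193)
```

```text
4.8 [ 1.     0.269 -0.722  1.652  0.185  1.288  1.882] [ 0.49675403 -0.24909103  0.19873263] 0.009598025158480659 39.999923603609204 [ 0.54166757  1.19290279 -1.4913394 ]
[275 229]
d cm [-9.21 43.15 -0.17] rv [-0.0014  0.0015 -0.1596]
```

View pics/g2.png

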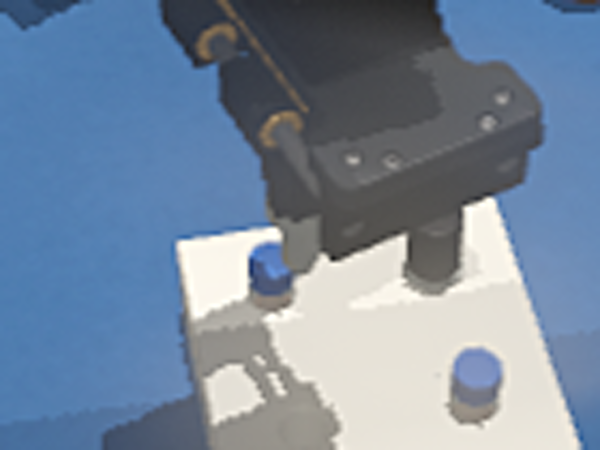

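The key is in the fingers, with its blade at (300,250) in the crop; the other three things are still standing. I move above the lock.

>>> {"method": "carry_out", "body": {"steps": [[[-0.4,2,-0.3,0,0,-0.01],[-1.1,5,-0.5,0,0,-0.02],[-1.9,9,-0.5,0,0,-0.04],[-2.8,13,-0.5,0,0,-0.05],[-3.6,17,-0.5,0,0,-0.07],[-4.5,21,-0.5,0,0,-0.09],[-5.3,25,-0.5,0,0,-0.1],[-6.2,29,-0.5,0,0,-0.12],[-7,33,-0.5,0,0,-0.13],[-7.9,37,-0.5,0,0,-0.15],[-8.7,41,-0.3,0,0,-0.16],[-9.2,43.1,-0.2,0,0,-0.16],[-9.2,43.1,-0.2,0,0,-0.16],[-9.2,43.1,-0.2,0,0,-0.16],[-9.2,43.1,-0.2,0,0,-0.16]]]}}

```text
time: 6.1
ee_pos: [0.5587, 0.1864, 0.1984]
eef_rot: [-0.113, 0.994, -0.0, -0.001]
ft_force: [-0.2, -1.1, -0.8]
width: 0.0097
grip_force: 40.0
```

Run:
```python
from bench import r
from h import *
s=r.read_state();print(s['time'],s['joint_positions'].round(3),s['ee_pos'],s['ft_force'],s['width'])
c,d=r.camera_params("wrist"),r.camera_params("side")
a=r.camera("wrist")[:,:,::-1];b=r.camera("side")[:,:,::-1];t=r.camera("top")[:,:,::-1]
cv2.imwrite("pics/w3.png",a);cv2.imwrite("pics/s3.png",b);cv2.imwrite("pics/t3.png",t);np.save("w3.npy",[c,d,r.camera_params("top")],allow_pickle=True)
L=[.5596,.1876,.12];u=proj(d,L).astype(int);w=proj(c,L,1).astype(int);print(u,w,proj(d,s['ee_pos']-[0,0,.0477]),proj(c,s['ee_pos']-[0,0,.0477],1))
k=lambda a,u:cv2.resize(a[max(u[1]-45,0):max(u[1]-45,0)+90,u[0]-60:u[0]+60],(400,300),interpolation=2)
cv2.imwrite("pics/l3.png",np.hstack([k(a,w),k(b,u)]))
```

```text
6.1 [ 0.327  0.415 -0.93   1.555  0.338  1.345  1.159] [0.55870544 0.18636199 0.19839794] [-0.16230626 -1.11967951 -0.81030374] 0.009679967711728223
[222 109] [256 198] [221.63690845  98.62227042] [255.25523216 209.28490296]
```

View pics/l3.png

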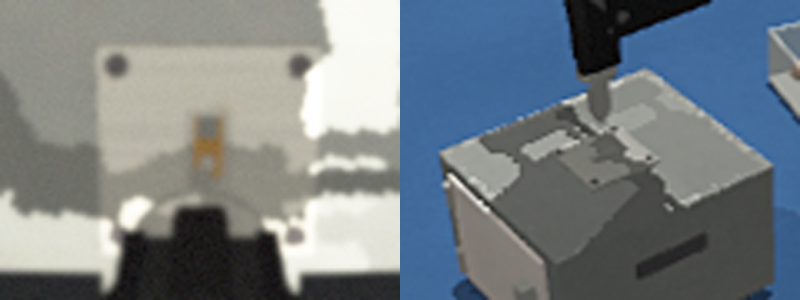

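The left crop shows the slot at about wrist px (258,197), with screws at crop (117,66), (299,66), (110,235) and (294,235). The key's blade hangs above the plate in the right crop. Next I cast these onto z=0.12.

Run:
```python
from h import *
C,D,T=np.load("w3.npy",allow_pickle=True)
im=cv2.imread("pics/w3.png");g=cv2.cvtColor(im,6).astype(int)
o=np.array([196,153])
# refine screws: dark centroid within 7px
pts=[]
for q in([117,66],[299,66],[110,235],[294,235]):
    p=o+np.array(q)/3.333;x,y=p.round().astype(int);w=g[y-5:y+6,x-5:x+6];k=np.clip(np.median(w)-20-w,0,None)
    yy,xx=np.mgrid[y-5:y+6,x-5:x+6];p=np.array([(k*xx).sum(),(k*yy).sum()])/max(k.sum(),1);X=plane(C,p,.12,1);pts.append(X[:2]);print(p.round(1),X.round(4),k.sum())
for i,j in((0,1),(2,3),(0,2),(1,3)):
    e=pts[j]-pts[i];print(i,j,np.linalg.norm(e).round(4),np.degrees(np.arctan2(e[1],e[0])).round(1))
print('mean',np.mean(pts,0),'diag',(pts[0]+pts[3])/2,(pts[1]+pts[2])/2)
# brass slot
h=cv2.cvtColor(im,cv2.COLOR_BGR2HSV).astype(int);m=np.zeros(g.shape,bool);m[180:212,245:272]=1
m&=(h[...,1]>90)&(h[...,0]<25)
for A,q in rects(m,3):print(A,q,plane(C,q[0],.12,1))
print(g[184:212:2,246:272])
# plate lateral edges
# top-cam plate from first image, with screws
im=cv2.imread("pics/top0.png");g=cv2.cvtColor(im,6).astype(int);w=cv2.resize(im[180:212,124:158],None,fx=1,fy=1);g=g[180:212,124:158]
m=(g<150)
for A,q in rects(m,0.4):
    p=np.array(q[0])+[124,180];print('top',A,p.round(1),plane(T,p,.12).round(4))
```

```text
[230.5 172.2] [0.5424 0.1613 0.12  ] 1537.0
[285.3 172.2] [0.532  0.2058 0.12  ] 1581.0
[232.6 225. ] [0.5887 0.1727 0.12  ] 4074.0
[282.3 224.3] [0.5781 0.2153 0.12  ] 1983.0
0 1 0.0457 103.1
2 3 0.0438 103.9
0 2 0.0477 13.9
1 3 0.0471 11.5
mean [0.56029914 0.18878303] diag [0.56025489 0.18827933] [0.56034338 0.18928672]
36.0 ((258.0, 199.5), (11.0, 8.0), 90.0) [0.56049332 0.18911637 0.12      ]
[[183 182 183 183 182 182 182 182 181 182 183 179 177 177 176 173 173 175
  177 180 181 182 182 181 181 182]
 [181 183 184 183 181 178 170 173 165 167 164 165 163 162 164 163 160 162
  169 175 177 182 183 182 180 180]
 [181 182 185 182 182 177 168 158 147 136 131 127 127 128 128 133 141 151
  162 172 178 183 184 184 183 186]
 [179 179 181 178 177 170 165 155 139 122 113 110 114 111 113 117 131 147
  160 171 177 181 181 180 180 181]
 [179 178 179 178 174 170 160 150 136 121 114 109 112 109 115 120 130 147
  159 171 175 177 177 178 178 177]
 [179 180 178 178 177 168 161 151 134 120 113 110 113 112 114 118 126 143
  157 168 176 179 180 179 180 176]
 [182 182 180 178 175 160 142 134 126 118 113 
[... 352 characters left out ...]
29
  133 135 139 140 137 137 139 138]
 [139 140 141 143 140 135 129 125 120 120 121 119 122 122 119 120 126 130
  133 137 137 143 141 141 139 139]
 [140 141 140 142 137 136 126 121 118 118 121 120 118 119 121 120 129 131
  134 135 139 138 140 139 138 141]
 [141 142 136 140 139 137 128 123 119 120 120 118 119 126 123 126 131 132
  134 139 139 140 138 140 138 140]
 [138 136 133 132 135 133 134 132 137 132 127 122 120 122 124 125 125 124
  131 131 139 137 139 142 141 141]]
top 1.0 [133.5 207.5] [0.5331 0.2037 0.12  ]
top 0.5 [152.3 203.3] [0.5419 0.1598 0.12  ]
top 17.0 [140.7 196.1] [0.5592 0.1867 0.12  ]
top 0.5 [129.3 188.8] [0.577  0.2136 0.12  ]
top 0.5 [148.3 183.7] [0.5876 0.169  0.12  ]
```

>>> {"method": "carry_out", "body": {"steps": [[[-0.25,0.11,0.7,0,0,0],[-0.25,0.11,1.5,0,0,0],[-0.25,0.11,2.2,0,0,0],[-0.25,0.11,2.7,0,0,0],[-0.25,0.11,2.9,0,0,0],[-0.25,0.11,3.1,0,0,0],[-0.25,0.11,3.3,0,0,0],[-0.25,0.11,3.4,0,0,0],[-0.25,0.11,3.5,0,0,0],[-0.25,0.11,3.5,0,0,0]]]}}

```text
time: 7.08
ee_pos: [0.5614, 0.1888, 0.1645]
eef_rot: [-0.113, 0.994, -0.0, 0.0]
ft_force: [-0.4, 0.4, -0.6]
width: 0.01
grip_force: 40.0
```

Run:
```python
from bench import r
from h import *
s=r.read_state();print(s['time'],s['joint_positions'].round(3),s['ee_pos'],s['ft_force'],s['torque'],s['width'])
```

```text
7.0833 [ 0.312  0.448 -0.916  1.591  0.366  1.285  1.138] [0.5613682  0.1888006  0.16448742] [-0.41822879  0.41855822 -0.6020935 ] [ 0.08668116 -0.0984371   0.00922986] 0.009957125391363843
```

>>> {"method": "carry_out", "body": {"steps": [[[0,-0.04,0.1,0,0,0],[0,-0.04,0.2,0,0,0],[0,-0.04,0.3,0,0,0],[0,-0.04,0.4,0,0,0],[0,-0.04,0.5,0,0,0],[0,-0.04,0.6,0,0,0],[0,-0.04,0.7,0,0,0],[0,-0.04,0.8,0,0,0],[0,-0.04,0.8,0,0,0]]]}}

```text
time: 7.83
ee_pos: [0.5613, 0.1884, 0.1563]
eef_rot: [-0.113, 0.994, -0.0, -0.0]
ft_force: [0.1, 0.5, -1.4]
width: 0.0099
grip_force: 40.0
```

Run:
```python
from bench import r
from h import *
s=r.read_state();R=Ro.from_quat(s['eef_rot']).inv();print(s['time'],s['ee_pos'],'Ftool',R.apply(s['ft_force']).round(2),R.apply(s['torque']).round(3),s['width'])
a=r.camera("wrist")[:,:,::-1];b=r.camera("side")[:,:,::-1]
u=proj(r.camera_params("side"),[.56,.188,.12]).astype(int)
k=lambda a,u:cv2.resize(a[max(u[1]-45,0):max(u[1]-45,0)+90,u[0]-60:u[0]+60],(400,300),interpolation=2)
cv2.imwrite("pics/l4.png",np.hstack([k(a,[256,200]),k(b,u)]))
```

```text
7.8333 [0.56128436 0.18838068 0.15625257] Ftool [-0.19  0.47  1.38] [-0.132 -0.011  0.039] 0.009876775743177276
```

View pics/l4.png

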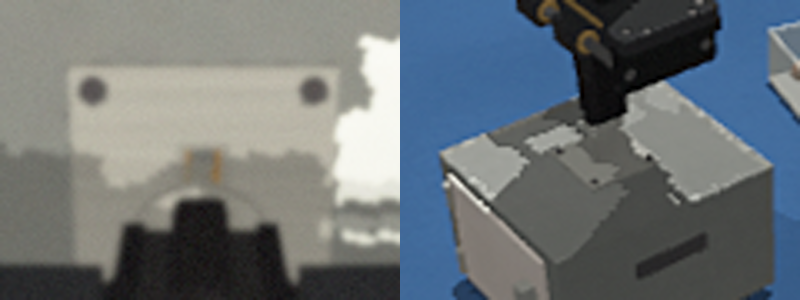

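The blade is about 11 mm into the slot with no contact force, and the slot lines up with the head at crop x≈203. I push on with small wiggles.

>>> {"method": "carry_out", "body": {"steps": [[[0,0,0.3,0,0,0],[0,0,0.6,0,0,0],[0,0,0.8,0,0,0.04],[0,0,1.0,0,0,0.07],[0,0,1.1,0,0,0],[0,0,1.2,0,0,-0.07],[0,0,1.3,0,0,0],[0,0,1.4,0,0,0.07],[0,0,1.5,0,0,0],[0,0,1.6,0,0,-0.07],[0,0,1.7,0,0,0],[0,0,1.8,0,0,0.07],[0,0,1.9,0,0,0],[0,0,2.0,0,0,-0.07],[0,0,2.1,0,0,0],[0,0,2.1,0,0,0]]]}}

```text
time: 9.27
ee_pos: [0.5611, 0.189, 0.1356]
eef_rot: [-0.112, 0.994, 0.0, -0.0]
ft_force: [-3.2, 2.7, 1.1]
width: 0.0099
grip_force: 40.0
```

```bash
cat > st.py <<'E'
from bench import r
from h import *
s=r.read_state();R=Ro.from_quat(s['eef_rot']).inv();print(s['time'],s['ee_pos'],s['joint_positions'].round(2),'Ftool',R.apply(s['ft_force']).round(2),R.apply(s['torque']).round(3),s['width'])
E
python3 st.py
```

```text
9.2667 [0.56114748 0.18900248 0.13562571] [ 0.3   0.47 -0.9   1.62  0.39  1.23  1.12] Ftool [ 2.55  3.37 -1.13] [-0.705  0.388  0.018] 0.009865650281008605
```

>>> {"method": "carry_out", "body": {"steps": [[[0,0,0.1,0,0,0.05],[0,0,0.2,0,0,0],[0,0,0.3,0,0,-0.05],[0,0,0.4,0,0,0],[0,0,0.5,0,0,0.05],[0,0,0.6,0,0,0],[0,0,0.65,0,0,-0.05],[0,0,0.7,0,0,0],[0,0,0.7,0,0,0]]]}}

```text
time: 10.02
ee_pos: [0.5616, 0.1888, 0.1297]
eef_rot: [-0.113, 0.994, -0.0, 0.0]
ft_force: [-5.9, -1.5, 13.4]
width: 0.0098
grip_force: 40.0
```

```bash
python3 st.py
python3 - <<'E'
from bench import r
import cv2,numpy as np
a=r.camera("wrist")[:,:,::-1];b=r.camera("side")[:,:,::-1]
k=lambda a,u:cv2.resize(a[u[1]-30:u[1]+30,u[0]-40:u[0]+40],(400,300),interpolation=2)
cv2.imwrite("pics/l5.png",np.hstack([k(a,[256,200]),k(b,[222,109])]))
E
```

```text
10.0167 [0.56156541 0.18883455 0.12973222] [ 0.3   0.48 -0.9   1.63  0.39  1.22  1.12] Ftool [  6.06  -0.1  -13.39] [-0.024  1.344 -0.038] 0.009801402535198938
```

View pics/l5.png

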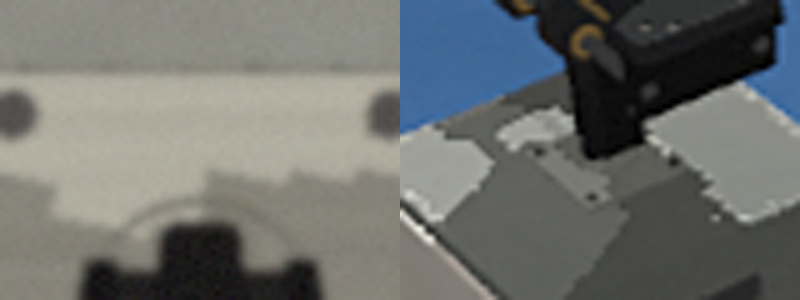

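The flange looks flat on the plate and z is at the expected home height. I press slightly more to confirm.

>>> {"method": "carry_out", "body": {"steps": [[[0.08,0,0.05,0,0,0.04],[0.08,0,0.1,0,0,0],[0.08,0,0.1,0,0,-0.04],[0.08,0,0.1,0,0,0],[0.08,0,0.1,0,0,0]]]}}

```text
time: 10.53
ee_pos: [0.5615, 0.189, 0.1297]
eef_rot: [-0.113, 0.994, 0.0, 0.001]
ft_force: [-5.9, -3.0, 19.1]
width: 0.01
grip_force: 40.0
```

```bash
python3 st.py
```

```text
10.5333 [0.56150444 0.18896811 0.12971174] [ 0.3   0.48 -0.9   1.63  0.39  1.22  1.12] Ftool [  6.4   -1.55 -19.07] [ 0.091  1.337 -0.05 ] 0.00995224255334891
```

It is a hard stop at home. I firm the grip and turn clockwise (+wz), stepping the TCP around the key's axis.

>>> {"method": "carry_out", "body": {"steps": [[[0,0,-0.05,0,0,0],[0,-0.01,-0.05,0,0,0.1],[0,-0.02,-0.05,0,0,0.2],[0,-0.04,-0.05,0,0,0.3],[0.01,-0.05,-0.05,0,0,0.4],[0.02,-0.06,-0.05,0,0,0.5],[0.02,-0.07,-0.05,0,0,0.6],[0.03,-0.08,-0.05,0,0,0.7],[0.04,-0.09,-0.05,0,0,0.8],[0.04,-0.09,-0.05,0,0,0.8],[0.04,-0.09,-0.05,0,0,0.8]]], "squeeze": 58}}

```text
time: 11.45
ee_pos: [0.5613, 0.1874, 0.1297]
eef_rot: [0.282, 0.959, 0.0, 0.001]
ft_force: [-4.3, -3.0, 14.8]
width: 0.0095
grip_force: 58.0
```

```bash
python3 st.py
```

```text
11.45 [0.56130177 0.18738878 0.12972674] [ 0.2   0.43 -0.75  1.64  0.31  1.2   0.38] Ftool [  1.95  -4.89 -14.77] [ 1.049  0.531 -0.016] 0.009486185646287735
```

>>> {"method": "carry_out", "body": {"steps": [[[0,-0.01,0,0,0,0.1],[0,-0.02,0,0,0,0.2],[0,-0.04,0,0,0,0.3],[0.01,-0.05,0,0,0,0.4],[0.02,-0.06,0,0,0,0.5],[0.02,-0.07,0,0,0,0.6],[0.03,-0.08,0,0,0,0.7],[0.04,-0.09,0,0,0,0.8],[0.04,-0.09,0,0,0,0.86],[0.04,-0.09,0,0,0,0.9],[0.04,-0.09,0,0,0,0.9],[0.04,-0.09,0,0,0,0.9],[0.04,-0.09,0,0,0,0.9]]]}}

```text
time: 12.53
ee_pos: [0.5596, 0.1862, 0.1297]
eef_rot: [0.671, 0.741, -0.0, 0.001]
ft_force: [-8.8, -5.5, 18.2]
width: 0.0098
grip_force: 58.0
```

```bash
python3 st.py
python3 - <<'E'
from bench import r
import cv2,numpy as np
a=r.camera("wrist")[:,:,::-1];b=r.camera("side")[:,:,::-1]
k=lambda a,u:cv2.resize(a[u[1]-45:u[1]+45,u[0]-60:u[0]+60],(400,300),interpolation=2)
cv2.imwrite("pics/l6.png",np.hstack([k(a,[256,200]),k(b,[222,109])]))
E
```

```text
12.5333 [0.55963368 0.18620959 0.12971858] [ 0.09  0.39 -0.6   1.65  0.23  1.18 -0.47] Ftool [ -4.68  -9.31 -18.21] [ 2.403 -1.081 -0.078] 0.009784602146009416
```

View pics/l6.png

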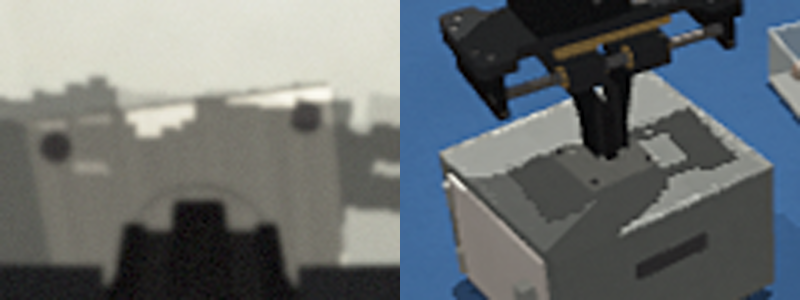

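The key is seated and turned 1.70 rad. The torque of 0.078 N m matches the spring at its stop, and the head is still square in the fingers. I hand it in.

```bash
python3 -c "
from bench import r
print(r.close_job())"
```

```text
the job is handed in; nothing more can be done
None
```

I handed the job in with the flat-headed key fully home, turned about 1.7 rad clockwise to its stop and still gripped; the judge's verdict wasn't shown, and the round-headed key, vials and jar were not touched as far as I could see.

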